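# Set up the recipe stand and hold its clip open round the card

### The arm

A 7-joint arm with a two-finger parallel gripper is mounted at the origin on a cart in front of the work surface, level with it; the furniture and walls round the work are solid. World frame = base frame: x ahead of the robot, y to its left, z up, the work surface at z = 0. Lengths are in m, angles in rad, forces in N, time in s.
With the tool pointing down it reaches from about 0.4 to 0.85 m from the base axis. Payload 10.4 kg.
Tool frame: the origin (TCP) lies between the finger pads; the fingertips stand 11 mm ahead of it and the grasp point (between the pads) lies 8 mm behind it (tip_reach is the distance from the TCP to the fingertips, in m); z points along the fingers, y is the line along which they close (so a half turn about z gives the same grasp; the last joint's range is limited). The gripper opens to 85 mm and grips with 20 to 120 N. Pads are 22 mm wide; open, the fingers measure 114 mm over their backs; the gripper's body (76 mm by 85 mm) begins 54 mm behind the grasp point. The pads swing forward as they close: fully open they stand 13 mm farther back than shut.
Start: joints at [-1.204, 0.332, -0.065, 1.46, 0.022, 1.35, -0.088], TCP at [0.237, 0.578, 0.242] pointing down, gripper open.
Joint ranges: [-2.6, 2.6], [-0.5, 2.12], [-1.47, 1.34], [0.16, 2.42], [-1.27, 4.41], [0.06, 2.06], [-2.6, 2.6]. Speed limits (rad/s): [2.22, 2.22, 2.79, 2.79, 3.14, 3.14, 3.14].

### API

Orientations are given as a unit quaternion [x, y, z, w].
In Python, from workcell import * gives the robot as it stands.
- The arm moves only by the shell command python3 -m inch 'ROWS' [OPENING] [FORCE]. ROWS is JSON, a list of rows, each an object with "slide": the shift along the world's x, y, z in m, a list of three; "yaw": the turn about the world's z in rad. A call has 1 to 20 rows; each row is the pose to reach, as a shift and turn from the pose commanded when the call began; what a row does not reach only later rows make up. A row lasts 1/12 s, in which the tool goes at most 41.7 mm and 7.16 degrees, less where a joint would pass 70% of its speed; a pose out of reach is approached as far as the arm can. A call with a gripper value outside its range is refused whole. OPENING is the closure in counts, from 0 (fully open) to 255 (shut), set as the call begins (- or left out, the last holds). The fingers move at their own pace and stop on an object; FORCE is the grip in N (left out, the last holds). Time passes only in rows, so rows that repeat a pose let the fingers close. It gives the time, the measured TCP pose, the force, the opening and the grip force at its end, in the units of the state.
- get_obs(): the state, without advancing time (a new reading comes with each control period).
- camera(name): name is "side" or "top"; returns a dict with "frame" (480x640x3 uint8, red, green, blue), "fx", "fy", "cx", "cy" (pixels), "k1" (the pictures are not rectified: a ray, as slopes to the right and down, at radius r is drawn at 1 + k1 r^2 times it, then the intrinsics apply), "extrinsics" (4x4, takes a point from world to camera coordinates). Camera axes: x right, y down, z forward; pixel columns grow to the right and rows downward; lengths in m; the calibration is good to about 2 mm. A picture is of the moment at which its call begins. There is no depth.
- hand_in(): hands the job in; it is judged then, once.
The state is a dict: "clock": time; "joint_pos": joint angles; "joint_velocities": joint speeds; "tau": joint torques, N m; "position": TCP position; "ee_rot": TCP orientation; "ft_force": force on the tool from outside, world axes, zero at the start; "torque": the same for the moment, N m; "grip_width": opening from 0.0 (shut) to 1.0 (fully open); "grasp_force": force on a finger pad.
Only numpy, scipy, OpenCV 4.12 (cv2) and the standard library are available. Lean on these libraries where they do the work, as an engineer would, in place of code of your own. Each camera call takes 0.05 s, during which the arm holds its last target. There are 200 camera calls.

### The job

Set up the recipe stand: put the card holder on the stand's square post, fully home, with the card running along the long side of the foot (either face to the front), and let go of it. Then take the steel spring clip by its two handle ends, squeeze it open and bring it to one upright side edge of the card (either one) so that the edge stands between the gaping jaws, well inside the tips, with the jaws clear of the card and the whole width of the clip on the edge; finish while still holding it open there in the air, so that I can slip a recipe sheet in. Leave the other things on the worktop where they are.

Things in the scene. Friction and masses are not known exactly. Their poses are not given: they have to be found in the camera images.
- stand: Recipe stand's wooden foot, fixed: 80 x 130 x 12 mm, origin at the centre of its underside, z up, y along its long (130 mm) side. In its centre stands a 20 x 20 mm square steel post, sides parallel to the foot's, its top 40 mm above the worktop (28 mm above the foot), the last 5 mm tapering to 14 mm.
- stand_seat (a point): Centre of the foot's top face, at the root of the post (12 mm above the worktop); the holder's underside comes to rest here. Axes as the stand's.
- holder: Card holder, loose (0.16 kg), standing upright: wooden block 38 x 66 x 34 mm, on it a stiff upright card 3 mm thick, 120 mm wide, from 32 to 106 mm up, a grip bar on top. Origin under the block's centre, z up, x the card's normal, y along the card. In the underside a square socket 22 x 22 mm, 29 mm deep, sides along x and y (1 mm play each side on the post).
- holder_grip (a point): Centre of the holder's grip bar: 14 mm thick (x), 56 mm long (y), 24 mm tall, from 102 to 126 mm above the holder's underside (this point is 114 mm above it). Pinch it across its thickness. Axes as the holder's.
- card_left (a point): Middle of the open part of the card's upright edge on the holder's +y side: 60 mm from the holder's axis, 70 mm above its underside. The edge is straight and runs from 34 to 106 mm above the underside. Axes as the holder's.
- card_right (a point): The same on the holder's -y side.
- clip: Steel spring clip (0.05 kg), lying on its side, pivot pin upright: 80 mm long, 36 mm wide (its height as it lies), 52 mm over the shut handles. Origin at the pin's lower end, on the worktop; x from the pin to the jaws, z up along the pin, y across the handles. Lips 40 mm ahead of the pin. Squeezing the handle ends together along y opens the jaws, both arms equally.
- clip_grip (a point): Half-way between the two handle ends (vertical rolls 8 mm thick, 36 mm long), 34 mm behind the pin and half-way up the clip (18 mm above its underside). Over their outsides the rolls measure 52 mm with the clip shut, 38 mm at 0.2 rad, 26 mm at 0.35 rad, 18 mm at the stop. Axes as the clip's.
- clip_mouth (a point): Middle of the gap between the jaws, 32 mm ahead of the pin (8 mm behind the lips), half-way up the clip. Axes as the clip's.
- clip_arm_a (a joint): Opening angle of each arm of the clip: 0 shut, up to the stop at 0.45 rad. The gap between the lips is about 80 mm x sin(angle) (16 mm at 0.2 rad, 27 mm at 0.35 rad). At the handle ends the spring needs about 4 N to begin to open, about 9 N at 0.38 rad; it snaps shut when let go.
- peg: Bystander: wooden clothes peg, 15 x 72 x 12 mm, lying on the worktop; origin under its centre.
- garlic: Bystander: garlic bulb, 61 x 60 x 59 mm; origin under its centre.
- spoon: Bystander: spoon, 190 x 38 x 14 mm, lying on the worktop; origin under its centre.
- lemon: Bystander: lemon, 72 x 55 x 56 mm; origin under its centre.
- tomato_whole: Bystander: tomato, 56 x 58 x 62 mm; origin under its centre.
- teaspoon: Bystander: steel teaspoon, 130 x 26 x 11 mm; origin under its centre.

How it is judged:
By the outcome, as a careful person would: the job done as asked, in the order asked, and still so for the second after the job is handed in, while the arm keeps its last pose, push and grip.
It also fails if it takes over 61 s, if anything falls off the work surface, if the arm or the gripper's body presses on something with over 40 N, if the wrist force passes 120 N, or if a joint passes its speed limit or range.

## Working session

There is one attempt and no reset: what is moved stays moved. The work goes in short steps, Python scripts to look and compute and a shell command to move; the robot and the scene stay as the last step left them, time stands still between calls to the robot, and variables do not carry over. Pictures are saved under pics/ and viewed, at most 10 in all, crops included, and the job is handed in when it is done.

```bash
ls; mkdir -p pics
cat > h.py <<'E'
from workcell import *
import numpy as np, cv2
def snap(name, fn=None):
    c=camera(name); 
    if fn: cv2.imwrite('pics/'+fn, c['frame'][:,:,::-1])
    return c
def ray(c,u,v):
    xd=np.array([(u-c['cx'])/c['fx'],(v-c['cy'])/c['fy']]); x=xd.copy()
    for _ in range(30): x=xd/(1+c['k1']*(x@x))
    E=np.array(c['extrinsics']); R=E[:3,:3]; t=E[:3,3]
    return -R.T@t, R.T@np.array([x[0],x[1],1.])
def onz(c,u,v,z):
    o,d=ray(c,u,v); return o+d*(z-o[2])/d[2]
def proj(c,p):
    E=np.array(c['extrinsics']); q=E[:3,:3]@np.array(p)+E[:3,3]; s=q[:2]/q[2]; s=s*(1+c['k1']*(s@s))
    return np.array([s[0]*c['fx']+c['cx'],s[1]*c['fy']+c['cy']])
def two(c1,p1,c2,p2):
    o1,d1=ray(c1,*p1);o2,d2=ray(c2,*p2)
    s=np.linalg.lstsq(np.c_[d1,-d2],o2-o1,rcond=None)[0]
    a=o1+d1*s[0];b=o2+d2*s[1]; return (a+b)/2,np.linalg.norm(a-b)
E
python3 - <<'E'
from h import *
a=snap('top','t0.png');b=snap('side','s0.png')
for c in(a,b): print({k:v for k,v in c.items() if k!='frame'}, ray(c,320,240))
o=get_obs();print(o)
E
```

```text
pics
{'fx': 460.10417934608546, 'fy': 460.10417934608546, 'cx': 314.1873414933072, 'cy': 236.3218470883688, 'k1': 0.025137920409748923, 'extrinsics': array([[ 0.00647169, -0.99995133, -0.00744623, -0.04833765],
       [-0.98885851, -0.00529211, -0.14876439,  0.4936209 ],
       [ 0.14871774,  0.00832602, -0.98884463,  1.19426422],
       [ 0.        ,  0.        ,  0.        ,  1.        ]])} (array([ 0.31082577, -0.05566647,  1.25401504]), array([ 0.14089444, -0.00434895, -0.99012795]))
{'fx': 531.8272617892723, 'fy': 531.8272617892723, 'cx': 318.94843525118523, 'cy': 248.47726785739874, 'k1': 0.022843230535631417, 'extrinsics': array([[-0.98770154, -0.15546528,  0.01661944,  0.46729359],
       [-0.08767724,  0.4627273 , -0.88215426,  0.15867619],
       [ 0.12945409, -0.87276228, -0.47066724,  1.26857935],
       [ 0.        ,  0.        ,  0.        ,  1.        ]])} (array([0.3112361 , 1.10639233, 0.72928946]), array([ 0.12889871, -0.88044545, -0.45657302]))
{'clock': 0.1, 'joint_pos': array([-1.20359432,  0.33282844, -0.06472275,  1.46086612,  0.02157678,
        1.34987401, -0.08850314]), 'joint_velocities': array([-3.73962540e-05, -3.47868200e-04,  3.28545243e-04, -2.52524681e-03,
        1.25749644e-03, -1.09566344e-03, -1.39520282e-03]), 'tau': array([ 7.64384495e-04, -6.26740408e+01,  4.86821076e-02, -3.92438221e+01,
        1.63144124e-02,  6.85611041e-03, -9.06381104e-06]), 'position': array([0.2373644 , 0.57782728, 0.24157899]), 'ee_rot': array([ 1.93653347e-01,  9.81069809e-01, -6.31172664e-04, -1.10969319e-04]), 'ft_force': array([-0.26793772,  0.51457723,  0.65410518]), 'torque': array([-0.00815302, -0.05749736, -0.03643169]), 'grasp_force': 0.0, 'grip_width': 0.996681153513085}
```

View pics/t0.png

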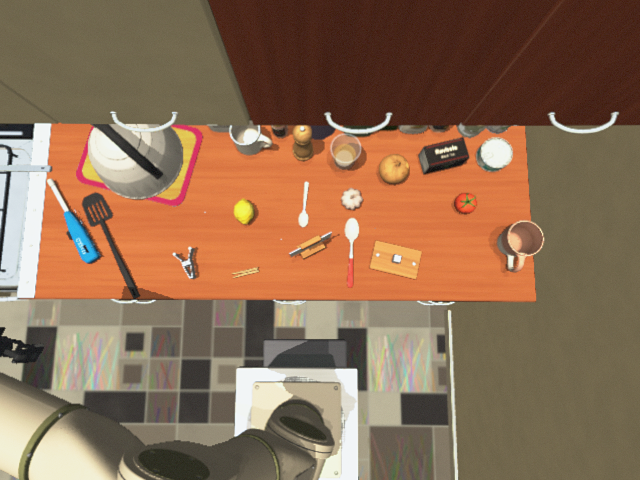

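View pics/s0.png

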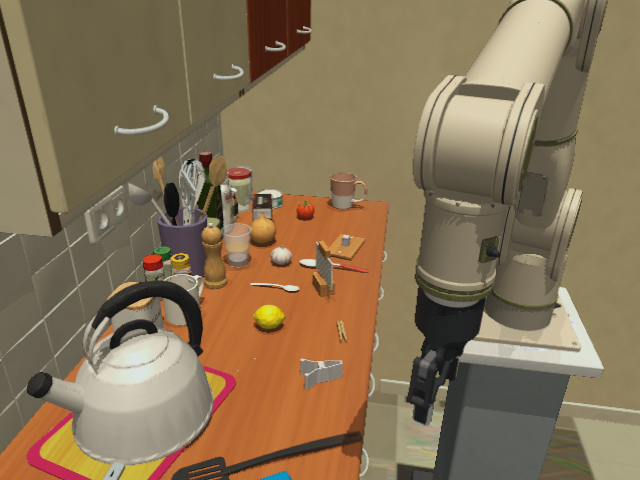

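The top view shows the stand at (396,259) with its post at (397,259), the holder at (312,245) and the clip at (185,262). The side view shows the holder at (323,270) and the clip at (320,372). Next I'll zoom in on these.

Run:
```python
from h import *
a=cv2.imread('pics/t0.png');b=cv2.imread('pics/s0.png')
def cr(i,u,v): return cv2.resize(i[v-25:v+25,u-33:u+33],(396,300),interpolation=cv2.INTER_CUBIC)
cv2.imwrite('pics/z0.png',np.vstack([np.hstack([cr(a,396,259),cr(a,312,245)]),np.hstack([cr(a,185,262),cr(b,321,372)])]))
c=camera('top')
for n,u,v,z in[('post',397,259,.04),('hold',312,244,.12),('clip',185,262,.036),('garlic',351,199,.03),('spoon',351,250,.01),('peg',246,271,.01)]:print(n,onz(c,u,v,z).round(3))
```

```text
post [ 0.434 -0.265  0.04 ]
hold [ 0.462 -0.041  0.12 ]
clip [0.423 0.297 0.036]
garlic [ 0.598 -0.145  0.03 ]
spoon [ 0.461 -0.146  0.01 ]
peg [0.402 0.139 0.01 ]
```

View pics/z0.png

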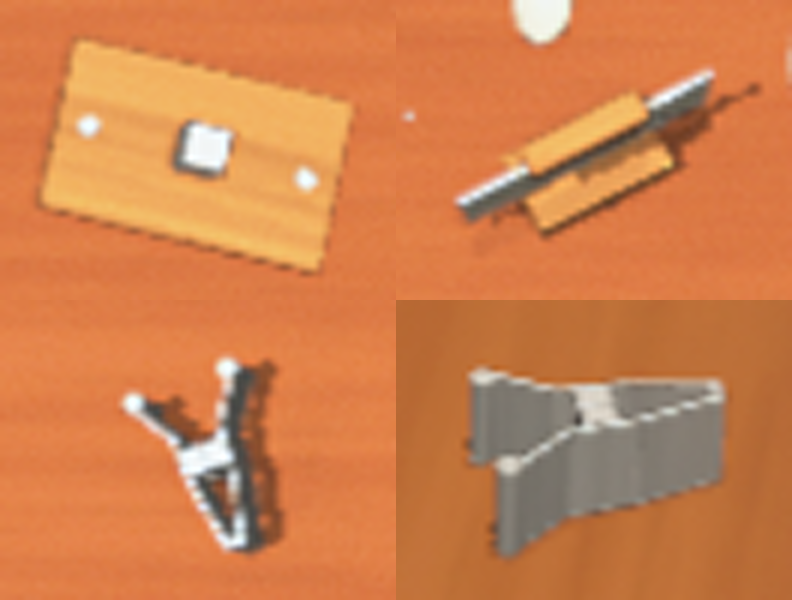

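The zoomed crop, at 6x, gives readable corners. These are the foot corners, the post top, the card top ends, the clip's two rolls at panel (133,103) and (227,68), and its lips at (235,245). I'll turn those into positions.

Run:
```python
from h import *
c=camera('top')
P=lambda u,v,X,Y,z:onz(c,u-33+X/6-.5+1/12,v-25+Y/6-.5+1/12,z)
r=[P(396,259,X,Y,.012) for X,Y in[(75,38),(353,103),(318,272),(40,206)]]
d=(r[0]+r[3]-r[1]-r[2])/2;print('foot',np.mean(r,0),np.linalg.norm(d),'yaw',np.degrees(np.arctan2(-d[0],d[1])))
print('post',P(396,259,207,147,.04))
e=[P(312,245,67,203,.106),P(312,245,316,74,.106)]
d=e[0]-e[1];print('card',np.mean(e,0),np.linalg.norm(d),np.degrees(np.arctan2(-d[0],d[1])))
g=[P(312,245,X-396,Y,.126) for X,Y in[(522,152),(636,93),(650,112),(538,172)]]
print('bar',np.mean(g,0))
A=P(185,262,133,103,.036);B=P(185,262,227,68,.036);L=P(185,262,235,245,.036);pin=P(185,262,207,157,.036)
d=A-B;m=(A+B)/2;print('clip',m,L,pin,np.linalg.norm(d),'tool y',np.degrees(np.arctan2(d[1],d[0])),'jaw dir',np.degrees(np.arctan2(*(L-m)[1::-1])))
# card ends / post in side view prediction masks
s=cv2.imread('pics/s0.png');cv2.imwrite('pics/z1.png',np.hstack([cv2.resize(s[230:305,295:345],(400,600),interpolation=2),cv2.resize(s[225:267,325:371],(400,365),interpolation=2)[:365] if 0 else cv2.resize(s[220:280,325:365],(400,600),interpolation=2)]))
```

```text
foot [ 0.43598191 -0.26486477  0.012     ] 0.12761022810218361 yaw -13.066419499203583
post [ 0.4364054  -0.26497066  0.04      ]
card [ 0.46736493 -0.03698658  0.106     ] 0.11781901853142573 27.938743768499112
bar [ 0.4671704  -0.03674787  0.126     ]
clip [0.45302508 0.30766031 0.036     ] [0.38248604 0.27996471 0.036     ] [0.42125159 0.29417157 0.036     ] 0.043851740704339066 tool y 111.19400166496125 jaw dir -158.56363988080787
```

View pics/z1.png

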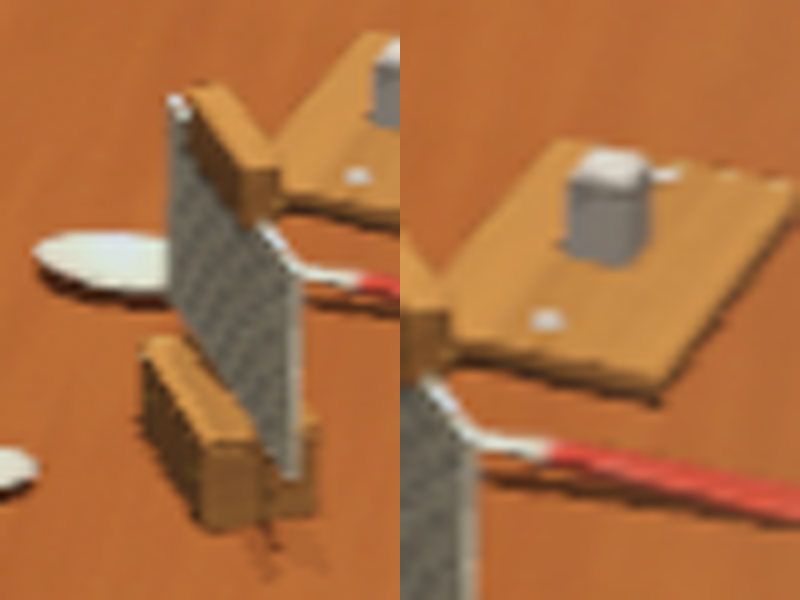

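The two methods agree:

| Item | Position (m) | Yaw / direction |
|---|---|---|
| Holder | (.467, -.037) | 28° |
| Post | (.436, -.265) | -13° |
| Clip grip | (.453, .308) | jaws at -158.6° |

In the side crops, the card stands upright and the post top is at about side (346,236). I'll move above the grip bar.

```bash
python3 -m inch '[{"slide":[0.23,-0.615,0],"yaw":-0.692},{"slide":[0.23,-0.615,0],"yaw":-0.692},{"slide":[0.23,-0.615,0],"yaw":-0.692},{"slide":[0.23,-0.615,0],"yaw":-0.692},{"slide":[0.23,-0.615,0],"yaw":-0.692},{"slide":[0.23,-0.615,0],"yaw":-0.692},{"slide":[0.23,-0.615,0],"yaw":-0.692},{"slide":[0.23,-0.615,0],"yaw":-0.692},{"slide":[0.23,-0.615,0],"yaw":-0.692},{"slide":[0.23,-0.615,0],"yaw":-0.692},{"slide":[0.23,-0.615,0],"yaw":-0.692},{"slide":[0.23,-0.615,0],"yaw":-0.692},{"slide":[0.23,-0.615,0],"yaw":-0.692},{"slide":[0.23,-0.615,0],"yaw":-0.692},{"slide":[0.23,-0.615,0],"yaw":-0.692},{"slide":[0.23,-0.615,0],"yaw":-0.692},{"slide":[0.23,-0.615,0],"yaw":-0.692},{"slide":[0.23,-0.615,0],"yaw":-0.692},{"slide":[0.23,-0.615,0],"yaw":-0.692},{"slide":[0.23,-0.615,0],"yaw":-0.692}]' 0 20
python3 - <<'E'
from h import *
t=camera('top')
E=cv2.imread('pics/s0.png');s=camera('side');print(two(t,(396-33+207/6-.42,259-25+147/6-.42),s,(345.8,236.0)))
E
```

```text
clock: 1.87
position: [0.4672, -0.0356, 0.2422]
ee_rot: [0.514, 0.858, 0.0, -0.0]
ft_force: [-0.3, 1.1, 0.1]
grip_width: 1.001
grasp_force: 0.0
(array([ 0.43673023, -0.26526559,  0.03821919]), np.float64(0.000262467092238341))
```

```bash
python3 -m inch '[{"slide":[0,-0.001,-0.04],"yaw":0},{"slide":[0,-0.001,-0.08],"yaw":0},{"slide":[0,-0.001,-0.11],"yaw":0},{"slide":[0,-0.001,-0.137],"yaw":0},{"slide":[0,-0.001,-0.137],"yaw":0},{"slide":[0,-0.001,-0.137],"yaw":0},{"slide":[0,-0.001,-0.137],"yaw":0}]' 0 && python3 -m inch '[{"slide":[0,0,0],"yaw":0},{"slide":[0,0,0],"yaw":0},{"slide":[0,0,0],"yaw":0},{"slide":[0,0,0],"yaw":0},{"slide":[0,0,0],"yaw":0},{"slide":[0,0,0],"yaw":0},{"slide":[0,0,0],"yaw":0},{"slide":[0,0,0],"yaw":0},{"slide":[0,0,0],"yaw":0},{"slide":[0,0,0],"yaw":0},{"slide":[0,0,0],"yaw":0},{"slide":[0,0,0],"yaw":0}]' 255 60
```

```text
clock: 2.55
position: [0.4684, -0.0375, 0.1069]
ee_rot: [0.515, 0.857, 0.001, 0.001]
ft_force: [0.1, -0.1, -0.0]
grip_width: 0.999
grasp_force: 0.0
clock: 3.55
position: [0.4677, -0.0378, 0.1055]
ee_rot: [0.515, 0.857, 0.0, 0.0]
ft_force: [-0.1, -0.4, 2.4]
grip_width: 0.153
grasp_force: 59.5
```

```bash
python3 -m inch '[{"slide":[0,0,0.03],"yaw":0},{"slide":[0,0,0.06],"yaw":0},{"slide":[0,0,0.09],"yaw":0},{"slide":[-0.031,-0.228,0.09],"yaw":-0.716},{"slide":[-0.031,-0.228,0.09],"yaw":-0.716},{"slide":[-0.031,-0.228,0.09],"yaw":-0.716},{"slide":[-0.031,-0.228,0.09],"yaw":-0.716},{"slide":[-0.031,-0.228,0.09],"yaw":-0.716},{"slide":[-0.031,-0.228,0.09],"yaw":-0.716},{"slide":[-0.031,-0.228,0.09],"yaw":-0.716},{"slide":[-0.031,-0.228,0.09],"yaw":-0.716},{"slide":[-0.031,-0.228,0.09],"yaw":-0.716},{"slide":[-0.031,-0.228,0.09],"yaw":-0.716},{"slide":[-0.031,-0.228,0.09],"yaw":-0.716},{"slide":[-0.031,-0.228,0.09],"yaw":-0.716}]'
python3 - <<'E'
from h import *
a=snap('top');b=snap('side')
u,v=map(int,proj(a,[.436,-.266,.15]));u2,v2=map(int,proj(b,[.436,-.266,.1]));print(u,v,u2,v2)
cr=lambda i,u,v:cv2.resize(i[v-40:v+40,u-26:u+27,::-1],(400,600),interpolation=2)
cv2.imwrite('pics/z2.png',np.hstack([cr(a['frame'],u,v),cr(b['frame'],u2,v2)]))
E
```

```text
clock: 4.8
position: [0.4368, -0.2649, 0.1953]
ee_rot: [0.782, 0.623, 0.0, -0.0]
ft_force: [-1.0, 0.1, -2.4]
grip_width: 0.155
grasp_force: 59.2
405 253 347 216
```

View pics/z2.png

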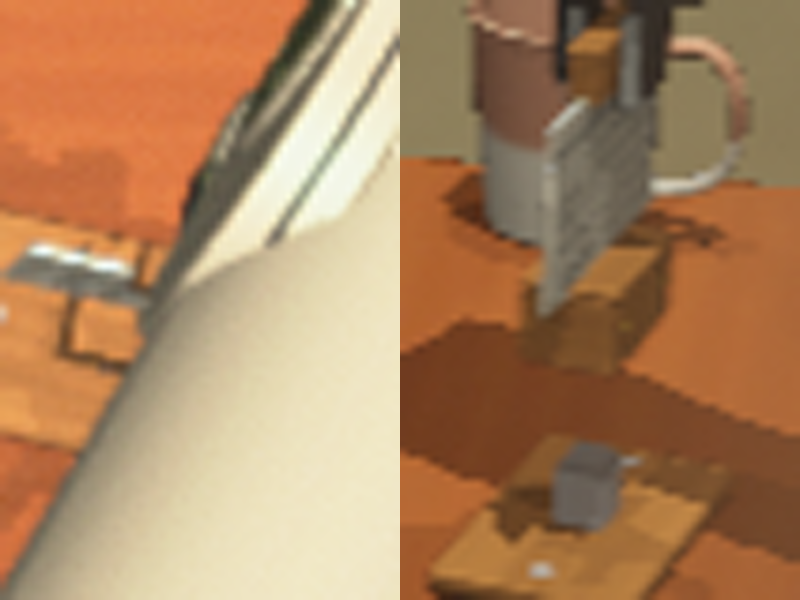

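The top view shows the left end of the card's top edge at about (383,245.7). The side view shows the same corner at about (341,193), with the block hanging over the post. I'll triangulate that corner to check the offset along the card.

Run:
```python
from h import *
a=camera('top');b=camera('side')
p,e=two(a,(382.6,245.6),b,(340.4,193.0));print(p,e,onz(a,382.6,245.6,.196))
c=np.array([.4368,-.2649,.196]);y=np.array([.226,.974,0]);x=np.array([.974,-.226,0])
d=p-c;print(d@y,d@x); d=onz(a,382.6,245.6,.196)-c;print(d@y,d@x)
print(proj(a,c+.06*y),proj(b,c+.06*y))
```

```text
[ 0.45012643 -0.20543043  0.19445112] 0.001680349266328414 [ 0.44907807 -0.20524406  0.196     ]
0.06093513667912332 -0.00046018461919678644
0.0608797319921706 -0.00152340257529658
[383.11773231 245.05367365] [340.69184768 192.35928088]
```

```bash
python3 -m inch '[{"slide":[-0.0005,-0.001,-0.02],"yaw":0},{"slide":[-0.0005,-0.001,-0.04],"yaw":0},{"slide":[-0.0005,-0.001,-0.05],"yaw":0},{"slide":[-0.0005,-0.001,-0.055],"yaw":0},{"slide":[-0.0005,-0.001,-0.06],"yaw":0},{"slide":[-0.0005,-0.001,-0.06],"yaw":0},{"slide":[-0.0005,-0.001,-0.06],"yaw":0}]'
```

```text
clock: 5.58
position: [0.4362, -0.267, 0.1358]
ee_rot: [0.783, 0.622, 0.0, 0.0]
ft_force: [0.2, 0.3, -1.2]
grip_width: 0.158
grasp_force: 59.2
```

```bash
python3 -m inch '[{"slide":[0,0,-0.006],"yaw":0},{"slide":[0,0,-0.012],"yaw":0},{"slide":[0,0,-0.016],"yaw":0},{"slide":[0,0,-0.019],"yaw":0},{"slide":[0,0,-0.019],"yaw":0},{"slide":[0,0,-0.019],"yaw":0}]'
```

```text
clock: 6.08
position: [0.4372, -0.2671, 0.1173]
ee_rot: [0.783, 0.623, 0.001, 0.001]
ft_force: [0.1, 1.4, 9.5]
grip_width: 0.158
grasp_force: 61.0
```

```bash
python3 -m inch '[{"slide":[0,0,0],"yaw":0},{"slide":[0,0,0],"yaw":0},{"slide":[0,0,0],"yaw":0},{"slide":[0,0,0],"yaw":0},{"slide":[0,0,0],"yaw":0},{"slide":[0,0,0],"yaw":0},{"slide":[0,0,0],"yaw":0},{"slide":[0,0,0],"yaw":0}]' 0 20 && python3 -m inch '[{"slide":[0,0,0.03],"yaw":0},{"slide":[0,0,0.07],"yaw":0},{"slide":[0,0,0.11],"yaw":0},{"slide":[0.016,0.574,0.11],"yaw":-0.97},{"slide":[0.016,0.574,0.11],"yaw":-0.97},{"slide":[0.016,0.574,0.11],"yaw":-0.97},{"slide":[0.016,0.574,0.11],"yaw":-0.97},{"slide":[0.016,0.574,0.11],"yaw":-0.97},{"slide":[0.016,0.574,0.11],"yaw":-0.97},{"slide":[0.016,0.574,0.11],"yaw":-0.97},{"slide":[0.016,0.574,0.11],"yaw":-0.97},{"slide":[0.016,0.574,0.11],"yaw":-0.97},{"slide":[0.016,0.574,0.11],"yaw":-0.97},{"slide":[0.016,0.574,0.11],"yaw":-0.97},{"slide":[0.016,0.574,0.11],"yaw":-0.97},{"slide":[0.016,0.574,0.11],"yaw":-0.97},{"slide":[0.016,0.574,0.11],"yaw":-0.97},{"slide":[0.016,0.574,0.11],"yaw":-0.97},{"slide":[0.016,0.574,0.11],"yaw":-0.97},{"slide":[0.016,0.574,0.11],"yaw":-0.97}]'
python3 - <<'E'
from h import *
a=snap('top');b=snap('side')
cr=lambda i,u,v:cv2.resize(i[v-40:v+40,u-26:u+27,::-1],(400,600),interpolation=2)
cv2.imwrite('pics/z3.png',np.hstack([cr(a['frame'],396,255),cr(b['frame'],347,232)]))
print(get_obs()['joint_pos'])
E
```

```text
clock: 6.75
position: [0.436, -0.2668, 0.1163]
ee_rot: [0.783, 0.622, 0.0, 0.0]
ft_force: [-0.2, -0.4, 0.9]
grip_width: 0.998
grasp_force: 0.0
clock: 8.42
position: [0.45, 0.3135, 0.2255]
ee_rot: [0.982, 0.19, -0.0, -0.0]
ft_force: [-0.9, -0.2, -0.2]
grip_width: 1.001
grasp_force: 0.0
[-0.94244708  0.16698739  0.29205447  1.70886876 -0.04935142  1.27404721
 -1.83495824]
```

View pics/z3.png

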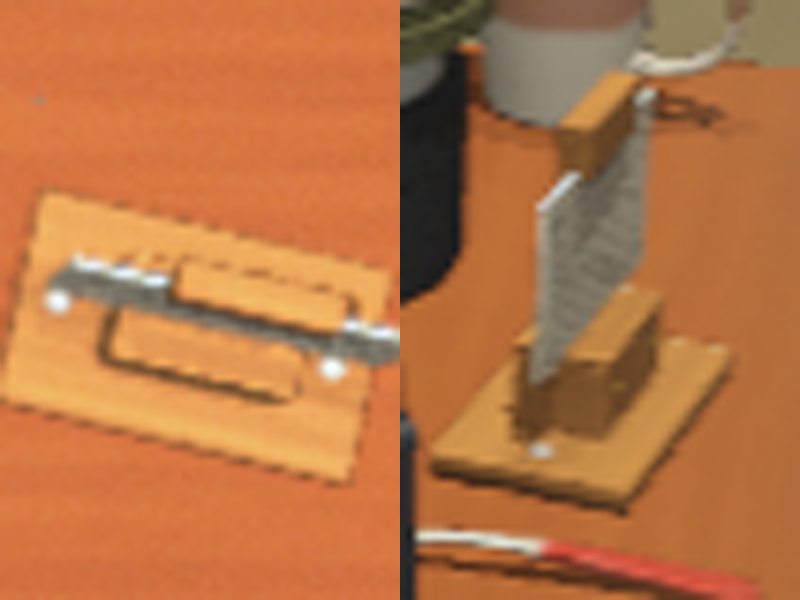

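The holder sits flush on the foot with the card along its long side. The card's left top end is at top (380,249.3). Next I'll lower towards the clip.

```bash
python3 -m inch '[{"slide":[0.002,0,-0.04],"yaw":-0.008},{"slide":[0.002,0,-0.08],"yaw":-0.008},{"slide":[0.002,0,-0.12],"yaw":-0.008},{"slide":[0.002,0,-0.15],"yaw":-0.008},{"slide":[0.002,0,-0.15],"yaw":-0.008},{"slide":[0.002,0,-0.15],"yaw":-0.008},{"slide":[0.002,0,-0.15],"yaw":-0.008},{"slide":[0.002,0,-0.15],"yaw":-0.008}]'
```

```text
clock: 9.18
position: [0.4555, 0.3077, 0.079]
ee_rot: [0.983, 0.182, 0.002, -0.001]
ft_force: [0.1, 0.2, -0.1]
grip_width: 0.995
grasp_force: 0.0
```

```bash
python3 -m inch '[{"slide":[-0.001,0.001,-0.03],"yaw":0},{"slide":[-0.001,0.001,-0.05],"yaw":0},{"slide":[-0.001,0.001,-0.062],"yaw":0},{"slide":[-0.001,0.001,-0.062],"yaw":0},{"slide":[-0.001,0.001,-0.062],"yaw":0},{"slide":[-0.001,0.001,-0.062],"yaw":0}]' && python3 -m inch '[{"slide":[0,0,0],"yaw":0},{"slide":[0,0,0],"yaw":0},{"slide":[0,0,0],"yaw":0},{"slide":[0,0,0],"yaw":0},{"slide":[0,0,0],"yaw":0},{"slide":[0,0,0],"yaw":0},{"slide":[0,0,0],"yaw":0},{"slide":[0,0,0],"yaw":0}]' 185 30
python3 - <<'E'
from h import *
a=snap('top');b=snap('side')
cr=lambda i,u,v:cv2.resize(i[v-40:v+40,u-26:u+27,::-1],(400,600),interpolation=2)
cv2.imwrite('pics/z4.png',np.hstack([cr(a['frame'],185,262),cr(b['frame'],321,372)]))
E
```

```text
clock: 9.68
position: [0.454, 0.3088, 0.016]
ee_rot: [0.983, 0.182, 0.001, -0.001]
ft_force: [0.8, 0.7, -0.2]
grip_width: 1.0
grasp_force: 0.0
clock: 10.35
position: [0.4545, 0.3094, 0.0162]
ee_rot: [0.983, 0.182, 0.002, -0.001]
ft_force: [0.1, 0.1, 11.4]
grip_width: 0.276
grasp_force: 11.5
```

View pics/z4.png

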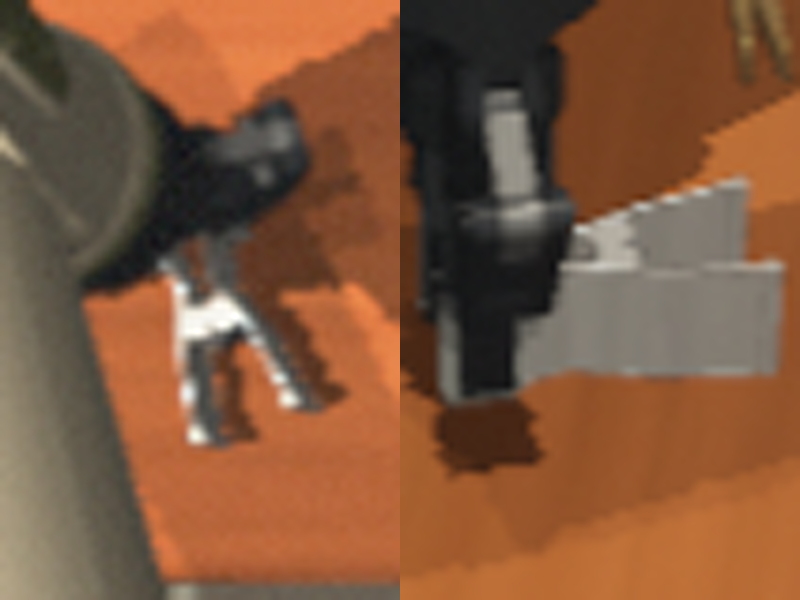

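The clip is held by its rolls with the jaws gaping. In the top crop, the lips are at panel (198,437) and (295,402), and the pin plate is at (212,318). I'll lift it, and meanwhile work out its direction and the target.

```bash
python3 - <<'E'
from h import *
c=camera('top')
P=lambda X,Y,z:onz(c,185-26+X/7.5-.43,262-40+Y/7.5-.43,z)
A,B,pin=P(198,437,.036),P(295,402,.036),P(212,318,.036)
m=(A+B)/2;t=np.array([.4545,.3094]);print(A,B,np.linalg.norm(A-B),m,pin)
d=A-B;print('perp',np.degrees(np.arctan2(d[1],d[0]))-0,'dir from tcp',np.degrees(np.arctan2(m[1]-t[1],m[0]-t[0])),np.linalg.norm(m[:2]-t))
print('card end',onz(c,380,249.3,.118))
E
python3 -m inch '[{"slide":[0,0,0.02],"yaw":0},{"slide":[0,0,0.04],"yaw":0},{"slide":[0,0,0.07],"yaw":0},{"slide":[0,0,0.1],"yaw":0},{"slide":[0,0,0.1],"yaw":0},{"slide":[0,0,0.1],"yaw":0}]'
```

```text
[0.37604358 0.29489219 0.036     ] [0.38850126 0.26136101 0.036     ] 0.0357705649807018 [0.38227242 0.2781266  0.036     ] [0.41801744 0.29201812 0.036     ]
perp 110.38130513924352 dir from tcp -156.58814951455668 0.07870735897698074
card end [ 0.4499733  -0.20968511  0.118     ]
clock: 11.0
position: [0.4539, 0.3089, 0.1162]
ee_rot: [0.983, 0.182, 0.002, -0.001]
ft_force: [-1.1, 0.5, -1.7]
grip_width: 0.275
grasp_force: 8.4
```

```bash
python3 -m inch '[{"slide":[0.019,-0.42,0],"yaw":0.972},{"slide":[0.019,-0.42,0],"yaw":0.972},{"slide":[0.019,-0.42,0],"yaw":0.972},{"slide":[0.019,-0.42,0],"yaw":0.972},{"slide":[0.019,-0.42,0],"yaw":0.972},{"slide":[0.019,-0.42,0],"yaw":0.972},{"slide":[0.019,-0.42,0],"yaw":0.972},{"slide":[0.019,-0.42,0],"yaw":0.972},{"slide":[0.019,-0.42,0],"yaw":0.972},{"slide":[0.019,-0.42,0],"yaw":0.972},{"slide":[0.019,-0.42,0],"yaw":0.972},{"slide":[0.019,-0.42,-0.036],"yaw":0.972},{"slide":[0.019,-0.42,-0.036],"yaw":0.972},{"slide":[0.019,-0.42,-0.036],"yaw":0.972},{"slide":[0.019,-0.42,-0.036],"yaw":0.972},{"slide":[0.019,-0.42,-0.036],"yaw":0.972}]'
python3 - <<'E'
from h import *
a=snap('top');b=snap('side')
cr=lambda i,u,v:cv2.resize(i[v-40:v+40,u-26:u+27,::-1],(400,600),interpolation=2)
cv2.imwrite('pics/z5.png',np.hstack([cr(a['frame'],368,250),cr(b['frame'],335,245)]))
E
```

```text
clock: 12.33
position: [0.4726, -0.111, 0.0793]
ee_rot: [0.784, 0.621, 0.001, 0.0]
ft_force: [0.5, 0.1, 0.3]
grip_width: 0.282
grasp_force: 8.5
```

View pics/z5.png

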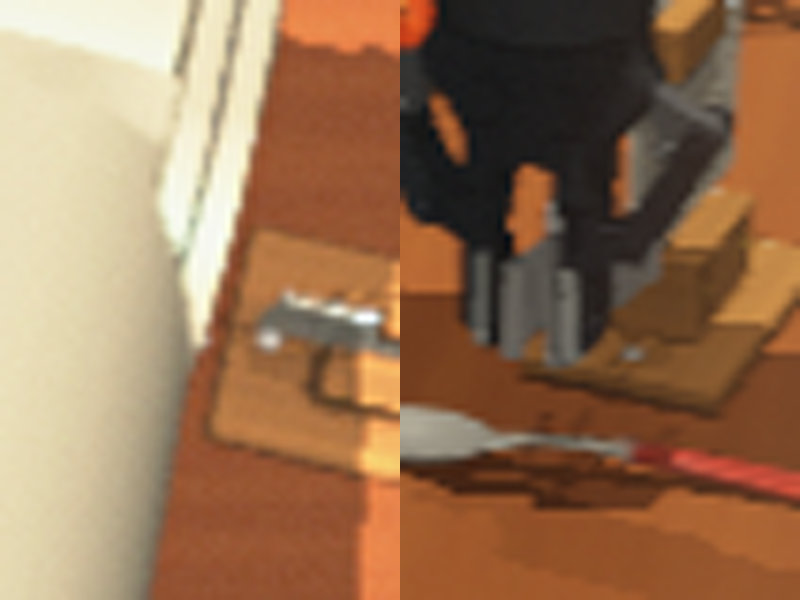

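Run:
```python
from h import *
b=camera('side');t=np.array([.4726,-.111,0]);f=np.array([-.226,-.974,0]);x=np.array([.974,-.226,0])
for n,a,l,z in[('lip+top',.077,.017,.099),('lip+bot',.077,.017,.063),('lip-top',.077,-.017,.099),('lip-bot',.077,-.017,.063),('pin',.04,0,.099),('pinbot',.04,0,.063),('roll-top',0,-.009,.099),('roll-bot',0,-.009,.063),('tip',0,0,.068)]:
  u=proj(b,t+f*a+x*l+[0,0,z]);print(n,(u-[335-26,245-40])*7.5+[400,0])
```

```text
lip+top [564.09270217 166.76067966]
lip+bot [561.42739386 255.03362599]
lip-top [652.21468802 183.45893999]
lip-bot [648.50069589 272.2061022 ]
pin [571.71328338 216.84601373]
pinbot [568.89185786 306.73637113]
roll-top [554.98856538 268.8857173 ]
roll-bot [552.29950663 360.44627324]
tip [528.64719023 342.92727335]
```

The arm hides the clip in the top view, and the side view is partly shadowed. The geometry leaves about 10 mm of margin on each side, so I'll insert slowly and watch the force.

```bash
python3 -m inch '[{"slide":[-0.0015,-0.006,0.001],"yaw":0},{"slide":[-0.003,-0.012,0.001],"yaw":0},{"slide":[-0.0045,-0.018,0.001],"yaw":0},{"slide":[-0.006,-0.025,0.001],"yaw":0},{"slide":[-0.0075,-0.032,0.001],"yaw":0},{"slide":[-0.0075,-0.032,0.001],"yaw":0},{"slide":[-0.0075,-0.032,0.001],"yaw":0},{"slide":[-0.0075,-0.032,0.001],"yaw":0}]'
python3 - <<'E'
from h import *
b=snap('side')
i=b['frame'][205:265,305:365,::-1].astype(float)/255
i=cv2.resize((i**.6*255).astype(np.uint8),(600,600),interpolation=2)
cv2.imwrite('pics/z6.png',i)
o=get_obs()['position'];t=np.array([o[0],o[1],0]);f=np.array([-.226,-.974,0]);x=np.array([.974,-.226,0])
for n,a,l,z in[('lip+top',.077,.017,.1),('lip-top',.077,-.017,.1),('lip-bot',.077,-.017,.064),('pin',.04,0,.1),('card top',.067,0,.118),('cardz.1',.067,0,.1),('cardbot',.067,0,.046)]:
  print(n,(proj(b,t+f*a+x*l+[0,0,z])-[305,205])*10)
E
```

```text
clock: 13.15
position: [0.4645, -0.1438, 0.0793]
ee_rot: [0.785, 0.62, 0.0, -0.0]
ft_force: [0.7, -0.1, -1.2]
grip_width: 0.271
grasp_force: 8.5
lip+top [303.515183   171.21686757]
lip-top [419.19238445 192.68573374]
lip-bot [413.83563375 309.46466653]
pin [314.59872561 235.47806868]
card top [351.0685459  136.66723696]
cardz.1 [348.74852449 196.17018313]
cardbot [341.95442465 370.59160994]
```

View pics/z6.png

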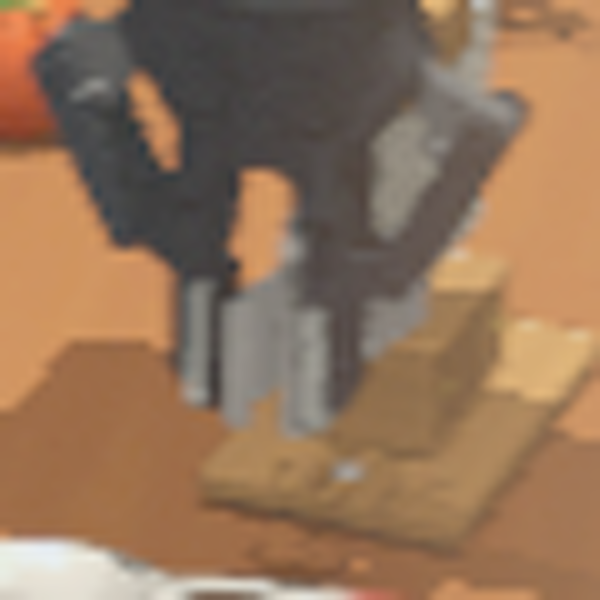

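The side zoom shows the two rolls with bottoms at (238,430) and (305,435). The clip's near arm ends in a lower lip corner at about (427,325), and the card is behind it. I'll convert these in the planes of the rolls and the lips.

Run:
```python
from h import *
b=camera('side');o=get_obs()['position'];t=np.array([o[0],o[1],0]);f=np.array([-.226,-.974,0]);x=np.array([.974,-.226,0])
for n,X,Y,a in[('rollL',238,428,0),('rollR',308,433,0),('lip-',427,325,.077),('lip-',427,325,.072),('cardtop-right',490,0,0)]:
  q,d=ray(b,305+X/10-.45,205+Y/10-.45); p=q+d*((t+f*a-q)@f)/(d@f); print(n,'lat',(p-t)@x,'z',p[2])
c=np.array([.450,-.208,0]);print('card edge ahead,lat',(c-t)@f,(c-t)@x,o)
```

```text
rollL lat 0.006985913563772394 z 0.060337379668417235
rollR lat -0.012976552900164837 z 0.06310529240412
lip- lat -0.019719975879412693 z 0.06114464544947684
lip- lat -0.021355398181845803 z 0.06379590551566439
cardtop-right lat -0.05756219340868114 z 0.19651382774214865
card edge ahead,lat 0.06609943720749654 0.00034548141460925293 [ 0.4646056  -0.14352508  0.07929699]
```

The clip is level, spans z ≈ .062–.098, and its lips are about 12 mm past the card edge. I'll back off 2 mm to the nominal mouth point, centre it by 1.5 mm, let it settle and check the force.

```bash
python3 -m inch '[{"slide":[0.001,0.001,0.001],"yaw":0},{"slide":[0.002,0.0015,0.001],"yaw":0},{"slide":[0.002,0.0015,0.001],"yaw":0},{"slide":[0.002,0.0015,0.001],"yaw":0},{"slide":[0.002,0.0015,0.001],"yaw":0},{"slide":[0.002,0.0015,0.001],"yaw":0}]'
python3 - <<'E'
from h import *
b=snap('side');a=snap('top')
i=b['frame'][205:265,305:365,::-1].astype(float)/255
i=cv2.resize((i**.6*255).astype(np.uint8),(400,400),interpolation=2)
j=cv2.resize(a['frame'][225:285,350:410,::-1],(400,400),interpolation=2)
cv2.imwrite('pics/z7.png',np.hstack([i,j]))
E
```

```text
clock: 13.75
position: [0.4664, -0.1424, 0.0803]
ee_rot: [0.785, 0.62, 0.0, 0.0]
ft_force: [-0.1, -0.1, -1.3]
grip_width: 0.276
grasp_force: 8.5
```

View pics/z7.png

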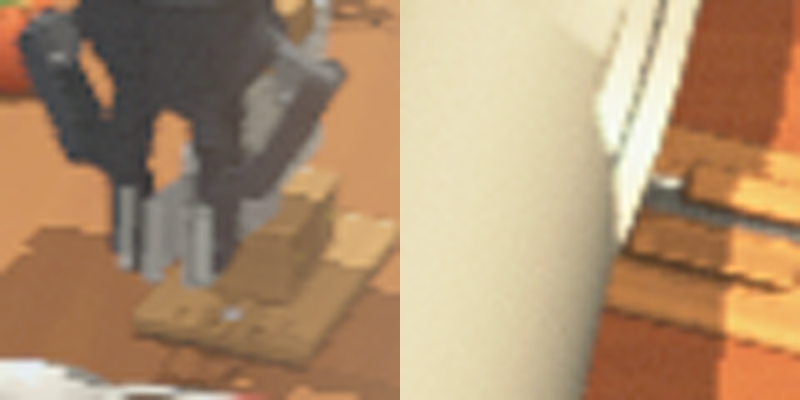

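The holder is undisturbed: the side view shows the block still on the foot, and the card in the top view at right (670,190) still lines up. The clip is held level, with its near arm on the right of the rolls at side panel (265,205). No side force shows, so I'm handing in.

```bash
python3 -c "
from workcell import *
print(hand_in())"
```

```text
the job is handed in; nothing more can be done
None
```

I've handed the job in: the holder is home on the post and released, and the clip is held open around the card's left edge, by calculation about 10 mm inside the tips; the gripper hid the jaws, but no contact force showed.

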